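# Unstack the pattern weights onto their pattern boards

### The arm

A 6-joint arm with a two-finger parallel gripper is mounted at the origin on the work surface. World frame = base frame: x ahead of the robot, y to its left, z up, the work surface at z = 0. Lengths are in mm, angles in rad, forces in N, time in s.
With the tool pointing down it reaches from about 300 to 775 mm from the base axis. Payload 14.6 kg.
Tool frame: the origin (TCP) lies at the very end of the fingers, on their centre line; the grasp point (between the pads) lies 19 mm behind it (grip_point_offset is the distance from the TCP to the grasp point, in mm); z points along the fingers, y is the line along which they close (so a half turn about z gives the same grasp; the last joint's range is limited). The gripper opens to 94 mm and grips with 3 to 60 N. Pads are 16 mm wide; open, the fingers measure 119 mm over their backs; the gripper's body (75 mm by 177 mm) begins 78 mm behind the grasp point.
Start: joints at [-1.348, 0.3, 1.521, -0, 1.321, -0.067], TCP at [157.161, -527.057, 205.446] pointing down, gripper open.
Joint ranges: [-3.03, 3.03], [-0.79, 2.21], [0.23, 2.52], [-1.04, 4.18], [0, 3.07], [-2.55, 2.55]. Speed limits (rad/s): [2.22, 2.22, 2.57, 3.14, 3.14, 3.14].

### API

Orientations are given as [roll, pitch, yaw] about the fixed x, y, z axes, in that order (R = Rz(yaw) Ry(pitch) Rx(roll)).
In Python, from cell import read_state, camera, camera_info, sign_off, grip_point_offset gives the robot as it stands.
- The arm moves only by the shell command python3 -m handwheel 'ROWS' [FORCE]. ROWS is text: rows parted by semicolons, each of 5 numbers parted by spaces: the shift along the world's x, y, z in units of 40 mm (1.0 is 40 mm), then the turn about the world's z in units of 5 degrees (1.0 is 5 degrees), then the closure, from 0 (fully open) to 1 (shut). In form: dx dy dz yaw gripper; .... A call has 1 to 12 rows; each row shifts and turns the commanded pose from where the row before left it; what a row does not reach is not made up. A row lasts 1/12 s, in which the tool goes at most 41.7 mm and 7.16 degrees, less where a joint would pass 70% of its speed; a pose out of reach is approached as far as the arm can. A call is refused whole if a number of a shift passes 1 or a number of a turn 1, either way. A call with a gripper value outside its range is refused whole. The fingers move at their own pace and stop on an object; FORCE is the grip in N (left out, the last holds). Time passes only in rows, so rows that do not move let the fingers close. It gives the time, the measured TCP pose, the force, the opening and the grip force at its end, in the units of the state.
- read_state(): the state, without advancing time (a new reading comes with each control period).
- camera(name): name is "scene" or "top" or "wrist"; returns (picture, depth): 480x640x3 uint8, red, green, blue; 480x640 float32, mm along the optical axis (not along the pixel's ray), 0 where there is no reading.
- camera_info(name): a dict with "intrinsics" (3x3 intrinsics, pixels), "k1" (the pictures are not rectified: a ray, as slopes to the right and down, at radius r is drawn at 1 + k1 r^2 times it, then the intrinsics apply), "world_from_camera" (4x4, takes a point from camera to world coordinates). Camera axes: x right, y down, z forward; pixel columns grow to the right and rows downward; lengths in mm; the calibration is good to about 2 mm. A picture is of the moment at which its call begins: read the wrist's pose just before it. camera_info takes no time and is no camera call; for the wrist camera it gives the pose at the moment of the call.
- sign_off(): hands the job in; it is judged then, once.
The state is a dict: "clock": time; "joints": joint angles; "qd": joint speeds; "effort": joint torques, N m; "eef_pos": TCP position; "eef_rot": TCP orientation; "wrist_force": force on the tool from outside, world axes, zero at the start; "moment": the same for the moment, N m; "finger_gap": finger opening in mm; "finger_force": force on a finger pad.
Only numpy, scipy, OpenCV 4.12 (cv2) and the standard library are available. Lean on these libraries where they do the work, as an engineer would, in place of code of your own. Each camera call takes 0.05 s, during which the arm holds its last target. There are 200 camera calls.

### The job

Take the stack of four steel pattern weights apart from the top down, one weight at a time, and set each one flat on the dot in the middle of its own pattern board: the smallest weight on the smallest board, the next on the next larger, and so on up to the long bar on the largest board, lying along that board's length. Set them down without dropping or tipping them, and leave the jar of rivets where it stands.

Things in the scene. Friction and masses are not known exactly. Their poses are not given: they have to be found in the camera images.
- slug_mid (a point): Smallest weight, on top of the stack at the start: plain steel round slug, 32 mm diameter, 26 mm high, about 0.15 kg. Site at its centre, 13 mm above its underside and 13 mm below its top; z up. 
- square_mid (a point): Second smallest weight, third up in the stack, under the slug: plain steel square block 45 x 45 mm, 26 mm high, about 0.37 kg. Site at its centre, 13 mm above its underside and 13 mm below its top; z up. x and y run along its sides.
- disc_mid (a point): Second largest weight, second up in the stack, under the square: plain steel disc 62 mm diameter, 26 mm high, about 0.55 kg. Site at its centre, 13 mm above its underside and 13 mm below its top; z up. 
- bar_mid (a point): Largest weight, at the bottom of the stack on the bench: plain steel bar 110 x 38 mm, 26 mm high, about 0.75 kg. Site at its centre, 13 mm above its underside and 13 mm below its top; z up. x runs along its 110 mm length, y across its 38 mm width. Each weight lies loose and flat, roughly centred, on the one below, so it can be lifted straight off.
- fob_mid (a point): Smallest pattern board: round, 64 mm diameter. Fixed to the bench, 3 mm thick, pale tan board with a small dark dot at its centre. Site at the centre of its top face, z up, 3 mm above the bench. Place of the slug.
- purse_mid (a point): Second smallest pattern board: 75 mm (x) by 100 mm (y), its +y end a half circle. Fixed to the bench, 3 mm thick, pale tan board with a small dark dot at its centre. Site at the centre of its top face, z up, 3 mm above the bench. Place of the square block.
- pocket_mid (a point): Second largest pattern board: oblong, 100 mm (x) by 140 mm (y). Fixed to the bench, 3 mm thick, pale tan board with a small dark dot at its centre. Site at the centre of its top face, z up, 3 mm above the bench. Place of the disc.
- flap_mid (a point): Largest pattern board: oblong with rounded corners, 130 mm (x) by 200 mm (y). Fixed to the bench, 3 mm thick, pale tan board with a small dark dot at its centre. Site at the centre of its top face, z up, 3 mm above the bench; its length runs along y. Place of the bar, whose length goes along this y, either way round.
- jar: Bystander: loose brown glass jar of rivets with a grey cap, 56 mm diameter, 75 mm high, standing on the bench near the stack; to be left where it is. Origin at the centre of its underside.
Not all that is in view belongs to the job. What is shaped like the part that bears slug_mid but blue or purple is not meant. Leave any blue look-alike of the part that bears disc_mid alone.

How it is judged (in metres and radians):
On the way, in this order (a step that is already met when the one before it is completed fails the run):
1. the small round slug rests released on the middle of the smallest, round pattern board (horizontal distance between slug_mid and fob_mid below 0.012 m and z of slug_mid in the frame of fob_mid between 0.009 and 0.017 m and angle between slug_mid's own z axis and vertical below 0.1 rad and linear speed of slug below 0.02 m/s and contact force between the fingers and slug below 0.2 N), for 0.2 s.
2. the square block rests released on the middle of the second smallest, round-ended pattern board (horizontal distance between square_mid and purse_mid below 0.012 m and z of square_mid in the frame of purse_mid between 0.009 and 0.017 m and angle between square_mid's own z axis and vertical below 0.1 rad and linear speed of square below 0.02 m/s and contact force between the fingers and square below 0.2 N), for 0.2 s.
3. the large disc rests released on the middle of the second largest, oblong pattern board (horizontal distance between disc_mid and pocket_mid below 0.012 m and z of disc_mid in the frame of pocket_mid between 0.009 and 0.017 m and angle between disc_mid's own z axis and vertical below 0.1 rad and linear speed of disc below 0.02 m/s and contact force between the fingers and disc below 0.2 N), for 0.2 s.
4. the bar rests released on the middle of the largest pattern board (horizontal distance between bar_mid and flap_mid below 0.012 m and z of bar_mid in the frame of flap_mid between 0.009 and 0.017 m and angle between bar_mid's own z axis and vertical below 0.1 rad and linear speed of bar below 0.02 m/s and contact force between the fingers and bar below 0.2 N and angle between the x axis of bar_mid and the y axis of flap_mid, either way round below 0.25 rad), for 0.2 s.
At the end, for the whole second after the job is handed in: Every weight rests flat (within 0.1 rad), released and still on its own board, its centre within 12 mm of the board's centre: slug on the round board, square block on the round-ended board, disc on the 100 x 140 board, bar on the 130 x 200 board and within 0.25 rad of that board's length (all of step 1 and all of step 2 and all of step 3 and all of step 4); the robot touches nothing.
It fails at once if the jar of rivets is moved by more than 25 mm or tipped (distance of jar from where it was at the start of the episode above 0.025 m or angle between jar's own z axis and vertical above 0.5 rad).
It fails at once if a weight is tipped by more than 0.6 rad (angle between any of slug_mid, square_mid, disc_mid, bar_mid's own z axis and vertical above 0.6 rad).
It fails at once if a weight is dropped: it comes within 17 mm of the bench faster than 0.6 m/s ((height (world z) of slug_mid below 0.03 m and linear speed of slug above 0.6 m/s) or (height (world z) of square_mid below 0.03 m and linear speed of square above 0.6 m/s) or (height (world z) of disc_mid below 0.03 m and linear speed of disc above 0.6 m/s) or (height (world z) of bar_mid below 0.03 m and linear speed of bar above 0.6 m/s)).
It also fails if it takes over 96 s, if anything falls off the work surface, if the arm or the gripper's body presses on something with over 40 N, if the wrist force passes 120 N, or if a joint passes its speed limit or range.

## Working session

There is one attempt and no reset: what is moved stays moved. The work goes in short steps, Python scripts to look and compute and a shell command to move; the robot and the scene stay as the last step left them, time stands still between calls to the robot, and variables do not carry over. Pictures are saved under pics/ and viewed, at most 14 in all, crops included, and the job is handed in when it is done.

```bash
mkdir -p pics
python3 - <<'E'
from cell import *
import cv2
s=read_state();print(s)
for n in("top","scene"):
    p,d=camera(n);cv2.imwrite(f"pics/{n}0.png",p[:,:,::-1]);i=camera_info(n);print(n,i)
E
```

```text
{'clock': 0.0, 'joints': array([-1.34756857e+00,  3.00482877e-01,  1.52160427e+00, -1.96263126e-05,
        1.32075008e+00, -6.66021973e-02]), 'qd': array([-3.05334710e-06, -3.21667109e-04, -3.25031974e-04, -1.69046967e-03,
        5.37345588e-04, -1.04930829e-03]), 'effort': array([-1.72540811e-03, -5.31804442e+01, -3.52737522e+01,  7.07967044e-02,
        2.44221976e-02, -7.93888876e-05]), 'eef_pos': array([ 157.11151558, -526.78304087,  204.87008018]), 'eef_rot': array([-3.14034957e+00, -6.38624537e-05,  2.89834781e-01]), 'wrist_force': array([-0.2433159 , -0.18746014, -0.23631299]), 'moment': array([-0.03798488,  0.00255759, -0.05693387]), 'finger_force': 0.0, 'finger_gap': 94.0999535498565}
top {'intrinsics': array([[467.35481724,   0.        , 318.56480099],
       [  0.        , 467.35481724, 236.09974134],
       [  0.        ,   0.        ,   1.        ]]), 'k1': 0.03395560146709077, 'world_from_camera': array([[-1.37945676e-02, -9.98674558e-01,  4.95866595e-02,
         4.59185465e+02],
       [-9.99639148e-01,  1.49171039e-02,  2.23395221e-02,
        -1.19897152e+01],
       [-2.30496017e-02, -4.92606020e-02, -9.98519959e-01,
         9.31830685e+02],
       [ 0.00000000e+00,  0.00000000e+00,  0.00000000e+00,
         1.00000000e+00]])}
scene {'intrinsics': array([[507.76779454,   0.        , 320.75435901],
       [  0.        , 507.76779454, 234.44930132],
       [  0.        ,   0.        ,   1.        ]]), 'k1': -0.07186114663786254, 'world_from_camera': array([[-8.57402855e-01,  4.08962131e-01, -3.12426504e-01,
         8.06776229e+02],
       [ 5.14345805e-01,  6.60209485e-01, -5.47331554e-01,
         4.92356752e+02],
       [-1.75709371e-02, -6.29978898e-01, -7.76413453e-01,
         7.89913913e+02],
       [ 0.00000000e+00,  0.00000000e+00,  0.00000000e+00,
         1.00000000e+00]])}
```

View pics/top0.png

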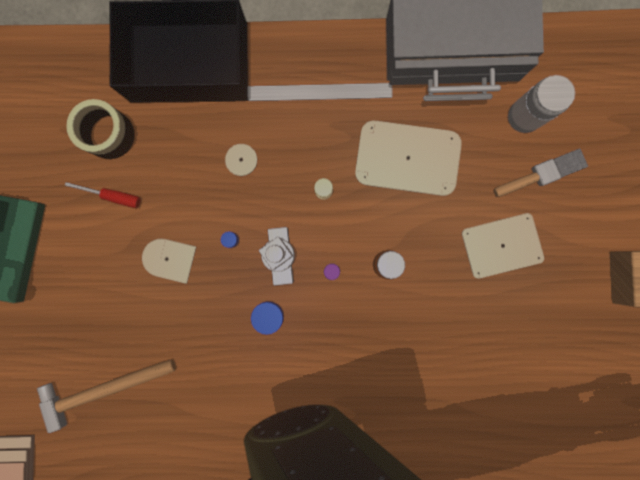

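View pics/scene0.png

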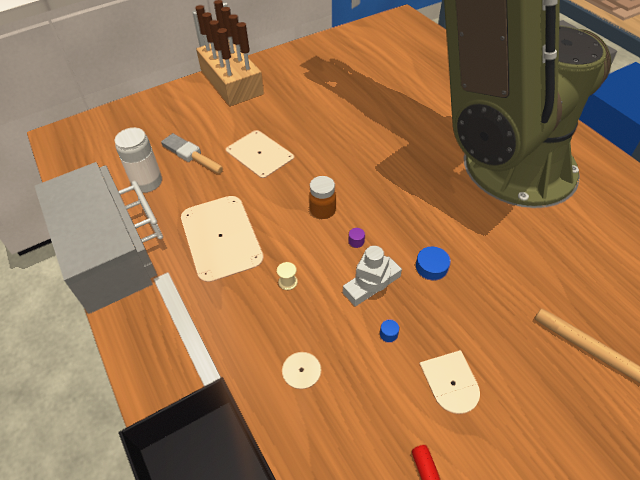

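The top view shows the stack at about (277,254), the jar at (391,265), and the boards: fob (241,160), purse (167,259), pocket (503,246), flap (408,158). Blue or purple look-alikes are at (229,240), (332,272) and (267,318). The grey stack is the one meant. Next I measure it and take one enlarged crop.

```bash
cat > h.py <<'E'
import numpy as np, cv2
from cell import *
def ray(n,uv,info=None):
    i=info or camera_info(n);K=i["intrinsics"]
    D=np.array([i["k1"],0,0,0,0.])
    uv=np.array(uv,float).reshape(-1,1,2)
    s=cv2.undistortPoints(uv,K,D).reshape(-1,2)
    T=i["world_from_camera"]
    d=np.c_[s,np.ones(len(s))]@T[:3,:3].T
    return T[:3,3],d
def onplane(n,uv,z,info=None):
    o,d=ray(n,uv,info); return o+d*((z-o[2])/d[:,2])[:,None]
def cloud(n,dep,info=None):
    v,u=np.mgrid[:480,:640]
    o,d=ray(n,np.c_[u.ravel(),v.ravel()],info)
    return (o+d*dep.reshape(-1,1)).reshape(480,640,3)
E
python3 - <<'E'
from h import *
p,d=camera("top");hsv=cv2.cvtColor(p,cv2.COLOR_RGB2HSV)
print(hsv[160,250],hsv[254,275],hsv[170,390],hsv[254,140])
m=((hsv[...,0]>12)&(hsv[...,0]<35)&(hsv[...,1]<110)&(hsv[...,2]>150)).astype(np.uint8)
cs,_=cv2.findContours(m,cv2.RETR_EXTERNAL,cv2.CHAIN_APPROX_NONE)
for c in cs:
    if cv2.contourArea(c)<150: continue
    x,y,w,h=cv2.boundingRect(c)
    W=onplane("top",c.reshape(-1,2),3)[:,:2].astype(np.float32)
    r=cv2.minAreaRect(W)
    # dot: dark pixels near centre
    g=p.sum(2).astype(float); cx,cy=x+w/2,y+h/2
    v,u=np.mgrid[:480,:640]; k=np.hypot(u-cx,v-cy)<10
    wt=np.clip(450-g,0,None)*k
    dot=onplane("top",[[(u*wt).sum()/max(wt.sum(),1),(v*wt).sum()/max(wt.sum(),1)]],3)[0]
    print((x,y,w,h),np.round(np.r_[r[0],r[1],r[2]],1),"dot",dot.round(1))
C=cloud("top",d)
print("bench z",np.median(C[200:300,420:450,2]))
S=C[222:292,250:305].reshape(-1,3)
hs=S[:,2]
for z in(104,78,52,26):
    q=S[abs(hs-z)<7]
    if len(q)<5: print(z,len(q));continue
    r=cv2.minAreaRect(q[:,:2].astype(np.float32)); print(z,len(q),np.median(q[:,2]).round(1),np.round(np.r_[r[0],r[1],r[2]],1))
J=C[245:285,372:412].reshape(-1,3);q=J[abs(J[:,2]-75)<8];print("jar",q.mean(0),len(q))
c=cv2.resize(p[205:340,200:420],None,fx=3.5,fy=3.5,interpolation=cv2.INTER_CUBIC);cv2.imwrite("pics/crop1.png",c[:,:,::-1])
E
```

```text
[ 21  56 173] [  0   4 174] [ 22  50 174] [ 12 152 129]
(0, 451, 26, 10) [ 89.4 606.7  48.7  16.8  88.7] dot [ 90.3 605.8   3. ]
(0, 438, 31, 10) [113.6 603.1  57.8  16.9  88.7] dot [114.2 602.1   3. ]
(142, 239, 53, 44) [464.8 312.8  99.2  75.5  75.2] dot [464.9 313.1   3. ]
(463, 213, 81, 65) [ 482.  -352.2  100.9  140.5   13.7] dot [ 481.8 -351.5    3. ]
(315, 178, 17, 19) [603.5  -1.4  32.   36.2  89.1] dot [601.5  -8.1   3. ]
(225, 144, 32, 31) [662.9 163.7  62.5  60.8  89.1] dot [662.5 163.4   3. ]
(355, 121, 106, 74) [ 660.  -171.6  201.2  130.2   80.8] dot [ 659.7 -171.3    3. ]
(67, 99, 52, 52) [737.5 461.7 104.1 102.5   0. ] dot [737.5 462.6   3. ]
(331, 84, 60, 14) [ 7.970e+02 -7.950e+01  2.630e+01  1.184e+02  6.000e-01] dot [792.2 -80.1   3. ]
(538, 76, 37, 35) [ 781.7 -463.3   68.2   66.3   42.3] dot [993.7 647.5   3. ]
bench z 0.2354207075173349
104 247 104.1 [470.6  86.2  30.3  28.8   0. ]
78 345 78.0 [471.6  87.6  45.   45.   34.7]
52 240 52.0 [467.5  86.6  60.9  58.5  88.9]
26 511 26.0 [467.1  79.5 109.9  48.    5.6]
jar [ 447.12222335 -123.26097543   75.128659  ] 581
```

View pics/crop1.png

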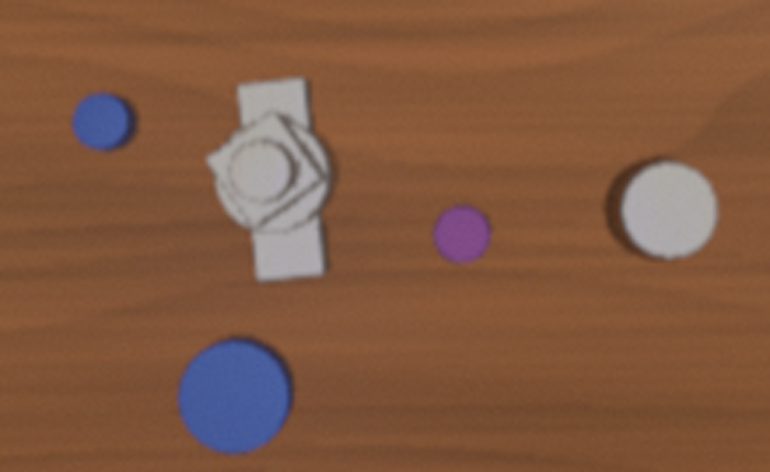

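The crop confirms the grey slug, square, disc and bar stack at top-view (278,254). The plain blue and purple pieces are look-alikes and stay where they are. Heights come out at 104/78/52/26 mm as expected and the board sizes match. Moving over the stack now.

```bash
python3 -m handwheel '.39 .76 0 .2 0;.39 .76 0 .2 0;.39 .76 0 .2 0;.39 .76 0 .2 0;.39 .76 0 .2 0;.39 .76 0 .2 0;.39 .76 0 .2 0;.39 .76 0 .2 0;.39 .76 0 .2 0;.39 .76 0 .2 0' 20; python3 -m handwheel '.39 .76 0 .2 0;.39 .76 0 .2 0;.39 .76 0 .2 0;.39 .76 0 .2 0;.39 .76 0 .2 0;.39 .76 0 .2 0;.39 .76 0 .2 0;.39 .76 0 .2 0;.39 .76 0 0 0;.39 .76 0 0 0;0 0 0 0 0;0 0 0 0 0'
python3 - <<'E'
from h import *
i=camera_info("wrist");p,d=camera("wrist");cv2.imwrite("pics/w1.png",p[:,:,::-1])
C=cloud("wrist",d,i);S=C.reshape(-1,3)
S=S[(d.ravel()>0)&(abs(S[:,0]-470)<70)&(abs(S[:,1]-86)<70)]
for z in(104,78,52,26):
    q=S[abs(S[:,2]-z)<5]
    if len(q)<5: print(z,len(q));continue
    r=cv2.minAreaRect(q[:,:2].astype(np.float32)); print(z,len(q),np.median(q[:,2]).round(1),np.round(np.r_[r[0],r[1],r[2]],1))
E
```

```text
clock: 0.98
eef_pos: [313.4, -221.5, 205.4]
eef_rot: [3.141, -0.0, 0.465]
wrist_force: [-0.1, 0.0, 0.5]
finger_gap: 94.2
finger_force: 0.0
clock: 1.98
eef_pos: [469.1, 82.0, 204.9]
eef_rot: [-3.141, 0.001, 0.607]
wrist_force: [-0.2, 1.0, -1.2]
finger_gap: 94.2
finger_force: 0.0
104 1074 103.7 [472.7  87.5  31.   30.5  35.2]
78 1248 77.6 [473.8  88.4  45.4  45.   34.5]
52 530 51.6 [471.   87.6  60.6  60.5  34.7]
26 1486 25.7 [468.3  90.9 110.   49.7   5.4]
```

View pics/w1.png

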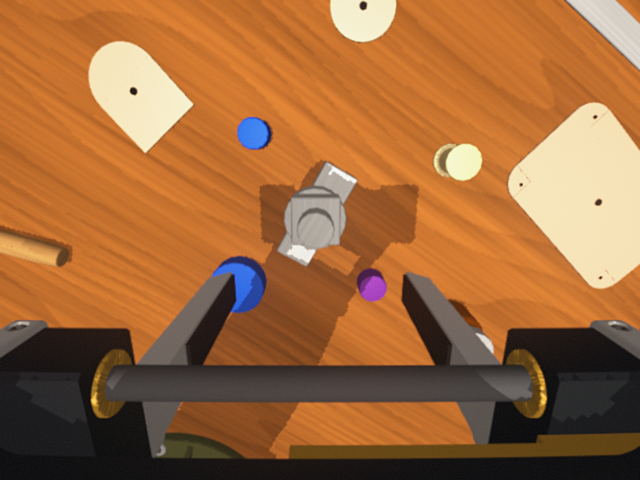

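The wrist picture shows the stack at (315,218), with the square's sides level in the image, so the yaw is right. Slug is near (472,87). Descending to TCP z = 83 and gripping.

```bash
python3 -m handwheel '.07 .12 -.6 0 0;0 0 -.6 0 0;0 0 -.6 0 0;0 0 -.6 0 0;0 0 -.4 0 0;0 0 -.25 0 0;0 0 0 0 0;0 0 0 0 .5;0 0 0 0 .8;0 0 0 0 .8;0 0 0 0 .8;0 0 0 0 .8' 20; python3 -m handwheel '0 0 0 0 .8;0 0 0 0 .8;0 0 .1 0 .8;0 0 .3 0 .8;0 0 .5 0 .8;0 0 .5 0 .8;0 0 .5 0 .8;0 0 0 0 .8'
```

```text
clock: 3.03
eef_pos: [472.2, 85.8, 84.0]
eef_rot: [3.141, -0.001, 0.604]
wrist_force: [-0.1, -0.3, -0.2]
finger_gap: 64.3
finger_force: 0.0
clock: 3.7
eef_pos: [473.4, 85.9, 163.2]
eef_rot: [3.139, -0.005, 0.604]
wrist_force: [-0.1, -0.1, 0.7]
finger_gap: 19.2
finger_force: 0.0
```

The fingers were still closing when I lifted, so the grip missed the slug. I'll reopen and check whether the slug moved.

```bash
python3 -m handwheel '0 0 .2 0 0;0 0 .3 0 0;0 0 .3 0 0;0 0 0 0 0;0 0 0 0 0;0 0 0 0 0;0 0 0 0 0;0 0 0 0 0;0 0 0 0 0;0 0 0 0 0;0 0 0 0 0;0 0 0 0 0'
cat > look.py <<'E'
import sys
from h import *
x,y=float(sys.argv[1]),float(sys.argv[2]);zs=[float(a) for a in sys.argv[3:]]
for n in("wrist","top"):
    i=camera_info(n);p,d=camera(n)
    S=cloud(n,d,i).reshape(-1,3)
    S=S[(d.ravel()>0)&(abs(S[:,0]-x)<75)&(abs(S[:,1]-y)<75)]
    for z in zs:
        q=S[abs(S[:,2]-z)<4]
        if len(q)<5: print(n,z,len(q));continue
        r=cv2.minAreaRect(q[:,:2].astype(np.float32)); print(n,z,len(q),np.median(q[:,2]).round(1),np.round(np.r_[r[0],r[1],r[2]],1))
E
python3 look.py 470 87 104 78 52 26
```

```text
clock: 4.7
eef_pos: [472.0, 85.7, 191.4]
eef_rot: [-3.142, 0.0, 0.604]
wrist_force: [0.1, 0.1, 0.3]
finger_gap: 92.7
finger_force: 0.0
wrist 104.0 1146 103.7 [472.8  87.5  30.7  31.1  24.3]
wrist 78.0 1305 77.6 [474.1  88.5  45.   44.9  34.9]
wrist 52.0 518 51.7 [473.   90.3  53.6  61.3  53. ]
wrist 26.0 1542 25.7 [468.5  89.5 110.   47.1   5.5]
top 104.0 0
top 78.0 0
top 52.0 0
top 26.0 0
```

The slug hasn't moved. I'll go down again and wait out the closing this time.

```bash
python3 -m handwheel '.02 .04 -.6 0 .3;0 0 -.6 0 .3;0 0 -.6 0 .3;0 0 -.5 0 .3;0 0 -.4 0 .3;0 0 0 0 .3;0 0 0 0 .8;0 0 0 0 .8;0 0 0 0 .8;0 0 0 0 .8;0 0 0 0 .8;0 0 0 0 .8' 20; python3 -m handwheel '0 0 0 0 .8;0 0 0 0 .8;0 0 0 0 .8;0 0 0 0 .8'
```

```text
clock: 5.8
eef_pos: [473.0, 87.4, 84.0]
eef_rot: [3.141, -0.001, 0.604]
wrist_force: [-1.0, -0.4, 3.3]
finger_gap: 31.6
finger_force: 20.0
clock: 6.13
eef_pos: [473.0, 87.4, 84.0]
eef_rot: [3.141, -0.001, 0.604]
wrist_force: [-0.6, -0.0, 5.7]
finger_gap: 31.5
finger_force: 20.0
```

```bash
python3 -m handwheel '0 0 .2 0 .8;0 0 .5 0 .8;0 0 .6 0 .8;0 0 .6 0 .8;.5 .2 0 0 .8;.6 .24 0 0 .8;.6 .24 0 0 .8;.6 .24 0 0 .8;.6 .24 0 0 .8;.6 .24 0 0 .8;.6 .24 0 0 .8;.6 .24 0 0 .8'; python3 -m handwheel '.04 .02 0 0 .8;0 0 0 0 .8;0 0 0 0 .8'
cat > boards.py <<'E'
import sys
from h import *
# dark dots inside pale boards seen by the wrist camera, near given points
i=camera_info("wrist");p,d=camera("wrist");cv2.imwrite(sys.argv[1],p[:,:,::-1])
hsv=cv2.cvtColor(p,cv2.COLOR_RGB2HSV)
m=((hsv[...,0]>12)&(hsv[...,0]<35)&(hsv[...,1]<110)&(hsv[...,2]>120)).astype(np.uint8)
cs,h=cv2.findContours(m,cv2.RETR_CCOMP,cv2.CHAIN_APPROX_NONE)
for k,c in enumerate(cs):
    A=cv2.contourArea(c)
    W=onplane("wrist",c.reshape(-1,2),3,i)[:,:2].astype(np.float32)
    if h[0,k,3]<0 and A>800:
        r=cv2.minAreaRect(W);print("board",c.mean(0).round(),np.round(np.r_[r[0],r[1],r[2]],1))
    if h[0,k,3]>=0 and 8<A<400:
        print("  hole",c.mean(0).round(),W.mean(0).round(1),A)
E
python3 boards.py pics/w2.png
```

```text
clock: 7.13
eef_pos: [661.6, 163.0, 159.5]
eef_rot: [-3.141, 0.001, 0.604]
wrist_force: [-0.7, -0.5, -1.7]
finger_gap: 31.7
finger_force: 20.0
clock: 7.38
eef_pos: [661.8, 163.1, 159.2]
eef_rot: [-3.141, 0.001, 0.604]
wrist_force: [-0.4, -0.2, -1.2]
finger_gap: 31.3
finger_force: 20.0
board [[542. 419.]] [ 601.5 -196.    78.9   79.5   33.8]
board [[541. 339.]] [ 698.1 -107.6   81.2  116.8   34. ]
board [[319. 300.]] [592.6 115.   64.1  63.1  34.7]
board [[100. 291.]] [466.9 313.3  99.7  76.2  75.5]
  hole [[ 98. 292.]] [466.7 313.7] 39.0
board [[319. 219.]] [664.4 164.6  62.6  62.3  62.4]
  hole [[318. 220.]] [664.  164.4] 65.0
board [[519. 194.]] [7.990e+02 4.400e+00 2.990e+01 2.877e+02 1.000e-01]
  hole [[107.  35.]] [695.8 412.7] 16.0
board [[613.  23.]] [964.5  52.7  39.5  96.5   0. ]
board [[55. 20.]] [681.3 454.5  33.3 101.4  33.3]
```

View pics/w2.png

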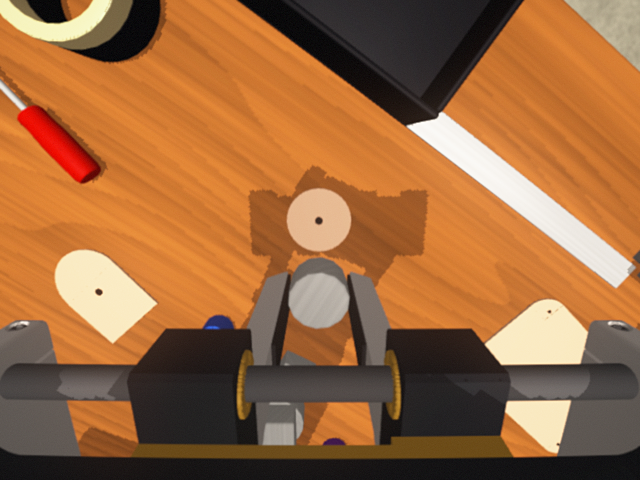

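The picture shows the slug held at (319,290) over the empty round board, whose dot is at (318,220). The board is at about (663.5,164). Lowering onto it.

```bash
python3 -m handwheel '.04 .03 -.5 0 .8;0 0 -.6 0 .8;0 0 -.6 0 .8;0 0 -.6 0 .8;0 0 -.6 0 .8;0 0 -.4 0 .8;0 0 -.2 0 .8;0 0 -.1 0 .8;0 0 -.08 0 .8;0 0 0 0 .8;0 0 0 0 .8' ; python3 -m handwheel '0 0 -.03 0 .8;0 0 0 0 .8;0 0 0 0 .8'
```

```text
clock: 8.35
eef_pos: [664.4, 164.6, 13.4]
eef_rot: [3.141, -0.001, 0.604]
wrist_force: [-0.9, -0.4, -1.3]
finger_gap: 31.5
finger_force: 20.0
clock: 8.6
eef_pos: [664.1, 164.6, 11.4]
eef_rot: [3.141, -0.001, 0.604]
wrist_force: [-0.0, -0.2, -2.2]
finger_gap: 31.7
finger_force: 20.0
```

```bash
python3 -m handwheel '0 0 -.05 0 .8;0 0 0 0 .8;0 0 0 0 .8'; python3 -m handwheel '0 0 0 0 .65;0 0 0 0 .6;0 0 0 0 .5;0 0 0 0 .4;0 0 0 0 .3;0 0 0 0 .3;0 0 0 0 .3;0 0 .2 0 .3;0 0 .5 0 .3;0 0 .6 0 .3;0 0 .6 0 .2;0 0 .6 0 0'
```

```text
clock: 8.85
eef_pos: [664.1, 164.5, 9.1]
eef_rot: [3.142, -0.0, 0.604]
wrist_force: [0.2, -1.0, -0.6]
finger_gap: 31.6
finger_force: 20.0
clock: 9.85
eef_pos: [663.9, 164.5, 110.9]
eef_rot: [3.141, -0.0, 0.604]
wrist_force: [-0.6, 0.3, 0.1]
finger_gap: 75.7
finger_force: 0.0
```

Now back over the stack and up to z ≈ 170, then check from there.

```bash
python3 -m handwheel '-.4 -.15 .6 0 0;-.6 -.24 .4 0 0;-.6 -.24 .4 0 0;-.6 -.24 0 0 0;-.6 -.24 0 0 0;-.6 -.24 0 0 0;-.6 -.24 0 0 0;-.6 -.24 0 0 0;-.15 -.07 0 0 0;0 0 0 0 0;0 0 0 0 0'; python3 look.py 472 87 104 78 52 26
python3 - <<'E'
from h import *
i=camera_info("top");p,d=camera("top");S=cloud("top",d,i).reshape(-1,3)
q=S[(abs(S[:,2]-29)<4)&(np.hypot(S[:,0]-662,S[:,1]-163)<40)];print(len(q),q.mean(0) if len(q) else 0)
E
```

```text
clock: 10.77
eef_pos: [474.7, 88.7, 165.8]
eef_rot: [3.141, -0.001, 0.604]
wrist_force: [0.5, -0.2, -0.2]
finger_gap: 94.3
finger_force: 0.0
wrist 104.0 0
wrist 78.0 2963 77.7 [474.2  88.6  44.7  45.   34.9]
wrist 52.0 609 51.6 [470.8  87.1  61.   61.3  27.9]
wrist 26.0 1729 25.7 [468.3  91.  110.1  49.8   5.4]
top 104.0 0
top 78.0 0
top 52.0 0
top 26.0 0
201 [662.33020246 162.60573897  28.86372985]
```

The slug sits on its board at (662,163), top at z 29. Now the square.

```bash
python3 -m handwheel '0 0 -.6 0 .2;0 0 -.6 0 .2;0 0 -.6 0 .2;0 0 -.5 0 .2;0 0 -.3 0 .2;0 0 -.1 0 .2;0 0 0 0 .7;0 0 0 0 .7;0 0 0 0 .7;0 0 0 0 .7;0 0 0 0 .7;0 0 0 0 .7' 30; python3 -m handwheel '0 0 0 0 .7;0 0 0 0 .7;0 0 0 0 .7;0 0 0 0 .7'
```

```text
clock: 11.92
eef_pos: [474.3, 88.6, 57.7]
eef_rot: [3.141, -0.001, 0.604]
wrist_force: [0.5, -0.3, 3.6]
finger_gap: 44.9
finger_force: 30.0
clock: 12.25
eef_pos: [474.3, 88.6, 57.7]
eef_rot: [3.141, -0.001, 0.604]
wrist_force: [-1.5, 0.9, 6.8]
finger_gap: 44.5
finger_force: 30.0
```

```bash
python3 -m handwheel '0 0 .2 0 .7;0 0 .5 0 .7;0 0 .6 0 .7;0 0 .6 0 .7;-.02 .5 0 0 .7;-.02 .65 0 0 .7;-.02 .65 0 0 .7;-.03 .65 0 0 .7;-.03 .65 0 0 .7;-.03 .65 0 0 .7;-.03 .65 0 0 .7;-.01 .65 0 0 .7'; python3 -m handwheel '0 .5 0 0 .7;0 .1 0 0 .7;0 0 0 0 .7;0 0 0 0 .7'; python3 boards.py pics/w3.png
```

```text
clock: 13.25
eef_pos: [465.7, 291.7, 133.1]
eef_rot: [-3.142, 0.001, 0.604]
wrist_force: [0.3, -0.2, -4.9]
finger_gap: 44.5
finger_force: 30.0
clock: 13.58
eef_pos: [466.1, 313.9, 132.9]
eef_rot: [3.141, 0.001, 0.604]
wrist_force: [-0.0, -0.0, -3.6]
finger_gap: 44.7
finger_force: 30.0
board [[539. 328.]] [508.8  69.7  31.3  41.9   7.3]
board [[320. 262.]] [443.1 288.5 160.8 104.1  34.7]
  hole [[318. 229.]] [466.4 313.6] 73.0
board [[587. 142.]] [663.8 165.2  64.1  63.9  78.4]
```

View pics/w3.png

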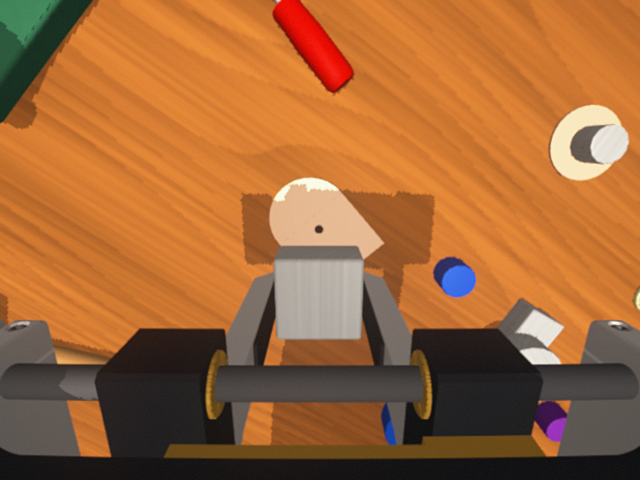

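The square is held at (318,292) above the purse board, whose dot is at (318,229), i.e. (466.4,313.6) in world. The slug stands on its board at (600,143). Lowering.

```bash
python3 -m handwheel '0 0 -.5 0 .7;0 0 -.6 0 .7;0 0 -.6 0 .7;0 0 -.6 0 .7;0 0 -.4 0 .7;0 0 -.2 0 .7;0 0 -.1 0 .7;0 0 -.04 0 .7;0 0 0 0 .7;0 0 0 0 .7;0 0 0 0 .7'
```

```text
clock: 14.55
eef_pos: [466.8, 314.8, 12.4]
eef_rot: [3.141, -0.002, 0.604]
wrist_force: [0.3, -0.2, -3.3]
finger_gap: 44.7
finger_force: 30.0
```

```bash
python3 -m handwheel '0 0 -.05 0 .7;0 0 -.04 0 .7;0 0 0 0 .7;0 0 0 0 .7'; python3 -m handwheel '0 0 0 0 .5;0 0 0 0 .45;0 0 0 0 .35;0 0 0 0 .25;0 0 0 0 .2;0 0 0 0 .2;0 0 0 0 .2;0 0 .2 0 .2;0 0 .5 0 .2;0 0 .6 0 .2;0 0 .6 0 .1;0 0 .6 0 0'
```

```text
clock: 14.88
eef_pos: [466.7, 314.8, 8.7]
eef_rot: [3.142, -0.001, 0.604]
wrist_force: [-2.3, -2.7, 5.3]
finger_gap: 44.9
finger_force: 30.0
clock: 15.88
eef_pos: [466.3, 314.5, 109.6]
eef_rot: [3.142, -0.0, 0.604]
wrist_force: [-0.1, 0.2, 0.3]
finger_gap: 85.1
finger_force: 0.0
```

```bash
python3 -m handwheel '0 -.3 .6 0 0;0 -.5 .5 -.5 0;.02 -.6 .4 -.8 0;.02 -.7 0 -.8 0;.02 -.7 0 -.8 0;.02 -.7 0 -.8 0;.02 -.7 0 -.8 0;.02 -.7 0 -.8 0;0 -.6 0 -.5 0;0 -.18 0 0 0;0 0 0 0 0;0 0 0 0 0'; python3 look.py 472 87 104 78 52 26
python3 - <<'E'
from h import *
i=camera_info("top");p,d=camera("top");S=cloud("top",d,i).reshape(-1,3)
for x,y in((662,163),(465,313)):
    q=S[(abs(S[:,2]-29)<4)&(np.hypot(S[:,0]-x,S[:,1]-y)<40)];print(len(q),q.mean(0) if len(q) else 0)
E
```

```text
clock: 16.88
eef_pos: [471.2, 87.8, 168.2]
eef_rot: [-3.141, -0.0, 0.099]
wrist_force: [0.5, 0.0, 0.4]
finger_gap: 94.3
finger_force: 0.0
wrist 104.0 0
wrist 78.0 0
wrist 52.0 3604 51.8 [470.8  87.2  60.8  60.8   4. ]
wrist 26.0 1760 25.7 [469.   88.9 108.8  49.7   4.3]
top 104.0 0
top 78.0 0
top 52.0 0
top 26.0 0
203 [662.2771847  162.45841728  29.03533349]
507 [464.70199635 314.56451263  29.06193836]
```

The square is down within 2 mm of its dot. Disc at (470.8,87.2). Gripping it next.

```bash
python3 -m handwheel '-.01 -.01 -.6 0 0;0 0 -.6 0 0;0 0 -.6 0 0;0 0 -.6 0 0;0 0 -.5 0 0;0 0 -.4 0 0;0 0 -.15 0 0;0 0 0 0 .5;0 0 0 0 .5;0 0 0 0 .5;0 0 0 0 .5;0 0 0 0 .5' 35; python3 -m handwheel '0 0 0 0 .5;0 0 0 0 .5;0 0 0 0 .5;0 0 0 0 .5'
```

```text
clock: 18.03
eef_pos: [471.2, 87.1, 30.6]
eef_rot: [-3.141, -0.001, 0.098]
wrist_force: [-1.3, 7.9, 2.2]
finger_gap: 64.1
finger_force: 3.7
clock: 18.37
eef_pos: [471.2, 87.2, 30.6]
eef_rot: [-3.141, -0.001, 0.098]
wrist_force: [-1.3, 3.1, 6.5]
finger_gap: 61.2
finger_force: 35.0
```

```bash
python3 -m handwheel '0 0 .2 0 .5;0 0 .5 0 .5;0 0 .6 0 .5;0 0 .6 0 .5;0 0 .6 0 .5;0 -.2 .5 0 .5;0 -.4 0 0 .5;0 -.6 0 0 .5;.03 -.6 0 0 .5;.03 -.7 0 0 .5;.03 -.7 0 0 .5;.03 -.7 0 0 .5'; python3 -m handwheel '.03 -.7 0 0 .5;.03 -.7 0 0 .5;.03 -.7 0 0 .5;.03 -.7 0 0 .5;.03 -.7 0 0 .5;.02 -.7 0 0 .5;.02 -.7 0 0 .5;0 -.7 0 0 .5;0 -.7 0 0 .5;0 -.4 0 0 .5;0 0 0 0 .5;0 0 0 0 .5'; python3 boards.py pics/w4.png
```

```text
clock: 19.37
eef_pos: [475.0, -70.4, 150.0]
eef_rot: [-3.142, 0.001, 0.098]
wrist_force: [-0.1, 1.2, -5.0]
finger_gap: 61.5
finger_force: 35.0
clock: 20.37
eef_pos: [482.5, -337.3, 149.4]
eef_rot: [-3.141, 0.001, 0.096]
wrist_force: [-0.4, -0.1, -4.6]
finger_gap: 61.5
finger_force: 35.0
board [[ 45. 260.]] [418.8 -64.6  62.   63.   21.8]
board [[327. 251.]] [ 437.8 -353.3  191.6  155.3   13.3]
  hole [[331. 226.]] [ 483.6 -350.5] 72.5
  hole [[263. 194.]] [ 508.2 -282.6] 27.5
board [[485.  67.]] [ 637.2 -464.8   42.7   99.1   21.4]
  hole [[480.  82.]] [ 625.  -466.6] 34.5
  hole [[490.  80.]] [ 627.5 -475.4] 27.0
  hole [[512.  78.]] [ 631.5 -494.6] 9.0
  hole [[498.  80.]] [ 628.8 -482.3] 20.5
  hole [[488.  77.]] [ 629.8 -472.7] 10.5
  hole [[501.  76.]] [ 632.1 -484.5] 9.0
  hole [[519.  75.]] [ 634.3 -499.7] 34.0
  hole [[489.  74.]] [ 632.5 -472.9] 9.0
  hole [[479.  73.]] [ 632.2 -464.6] 9.5
  hole [[498.  73.]] [ 634.4 -480.8] 24.0
  hole [[519.  70.]] [ 638.6 -499.2] 18.0
  hole [[502.  70.]] [ 636.8 -484. ] 13.0
  hole [[510.  69.]] [ 638.4 -490.5] 10.0
  hole [[489.  70.]]
[... 957 characters left out ...]
[ 653.1 -498.1] 9.5
  hole [[498.  50.]] [ 652.3 -477.2] 21.5
  hole [[476.  48.]] [ 651.7 -457.5] 13.0
  hole [[518.  48.]] [ 655.8 -493.5] 19.5
  hole [[524.  45.]] [ 658.1 -498.8] 10.5
  hole [[500.  44.]] [ 656.9 -478. ] 9.0
  hole [[492.  46.]] [ 655.  -471.1] 19.5
  hole [[528.  45.]] [ 659.1 -501.9] 11.5
  hole [[506.  42.]] [ 659.2 -482.6] 25.0
  hole [[497.  41.]] [ 658.8 -474.7] 16.0
  hole [[517.  39.]] [ 662.3 -491.3] 10.0
  hole [[522.  38.]] [ 663.7 -495.4] 11.0
  hole [[532.  34.]] [ 667.8 -503.3] 8.5
  hole [[530.  37.]] [ 664.9 -502.1] 32.5
board [[147.  38.]] [ 620.6 -171.8   81.2  209.5    4.7]
  hole [[222.  86.]] [ 599.5 -241.5] 13.5
  hole [[40. 38.]] [624.5 -83.6] 19.0
```

View pics/w4.png

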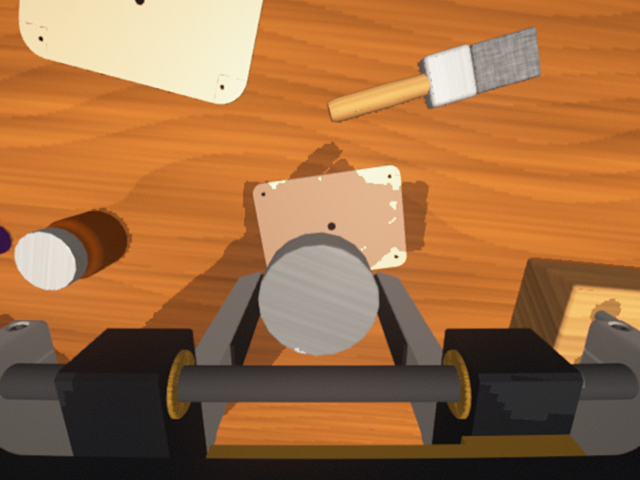

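The disc is held at (318,293) over the oblong board, whose dot is at (331,226), i.e. (483.6,-350.5) in world. The jar is untouched at (65,255). Before lowering, I'll check the gripper body's clearance to the knife block and, for the flap board, to the cabinet.

Run:
```python
from h import *
i=camera_info("wrist");p,d=camera("wrist");S=cloud("wrist",d,i)[:,520:].reshape(-1,3)
q=S[(S[:,2]>40)&(S[:,2]<250)&(S[:,0]>380)&(S[:,0]<560)&(S[:,1]<-400)];print("wrist",len(q),q.max(0) if len(q) else'')
for n in("top","scene"):
    i=camera_info(n);p,d=camera(n);S=cloud(n,d,i).reshape(-1,3)
    q=S[(S[:,2]>40)&(S[:,2]<300)&(abs(S[:,0]-480)<60)&(S[:,1]<-480)];print(n,len(q),q.max(0) if len(q) else'')
    q=S[(S[:,2]>30)&(S[:,2]<250)&(abs(S[:,1]+200)<110)&(S[:,0]>650)&(d.ravel()>0)];print(n,"cab",len(q),q.min(0),q.max(0))
```

```text
wrist 6348 [ 524.06262698 -405.59976657  249.99803612]
top 35 [ 432.42554214 -550.34671632   69.38711762]
top cab 9378 [ 760.55351097 -309.95121085   30.02682841] [ 942.51052336 -130.50464543  114.96518447]
scene 2121 [ 539.88480963 -544.15345002  191.65322614]
scene cab 8849 [ 764.51504706 -309.97311312   30.05146876] [ 946.21273767 -125.26032834  113.56896777]
```

```bash
python3 -m handwheel '.03 -.33 -.3 0 .5;0 0 -.6 0 .5;0 0 -.6 0 .5;0 0 -.6 0 .5;0 0 -.6 0 .5;0 0 -.4 0 .5;0 0 -.2 0 .5;0 0 -.1 0 .5;0 0 -.05 0 .5;0 0 0 0 .5;0 0 0 0 .5;0 0 0 0 .5'
python3 - <<'E'
from h import *
for n in("top","scene"):
    i=camera_info(n);p,d=camera(n);S=cloud(n,d,i).reshape(-1,3)
    q=S[(S[:,2]>30)&(S[:,2]<250)&(abs(S[:,1]+200)<110)&(S[:,0]>740)&(S[:,0]<800)&(d.ravel()>0)];
    for a in range(750,800,10):
        k=q[(q[:,0]>=a)&(q[:,0]<a+10)]
        if len(k):print(n,a,len(k),k[:,2].max().round(),k[:,1].max().round(),k[:,1].min().round())
E
```

```text
clock: 21.57
eef_pos: [484.8, -350.5, 12.9]
eef_rot: [3.14, -0.001, 0.098]
wrist_force: [0.3, 1.1, -4.5]
finger_gap: 61.2
finger_force: 35.0
top 760 671 89.0 -197.0 -310.0
top 770 115 87.0 -200.0 -310.0
top 780 39 87.0 -208.0 -310.0
top 790 56 99.0 -144.0 -310.0
scene 760 156 89.0 -192.0 -309.0
scene 770 245 89.0 -192.0 -310.0
scene 780 80 87.0 -202.0 -310.0
scene 790 82 86.0 -202.0 -310.0
```

```bash
python3 -m handwheel '0 0 -.08 0 .5;0 0 -.05 0 .5;0 0 0 0 .5;0 0 0 0 .5'
```

```text
clock: 22.0
eef_pos: [484.6, -350.5, 7.4]
eef_rot: [3.141, -0.001, 0.098]
wrist_force: [-3.3, 2.2, 4.8]
finger_gap: 61.2
finger_force: 35.0
```

```bash
python3 -m handwheel '0 0 0 0 .3;0 0 0 0 .25;0 0 0 0 .15;0 0 0 0 .05;0 0 0 0 0;0 0 0 0 0;0 0 0 0 0;0 0 0 0 0;0 0 .2 0 0;0 0 .5 0 0;0 0 .6 0 0;0 0 .6 0 0';python3 -m handwheel '0 .2 .6 0 0;0 .4 .6 0 0;0 .6 .4 0 0;0 .8 0 0 0;0 .8 0 0 0;0 .8 0 0 0;0 .8 0 0 0;0 .8 0 0 0;0 .8 0 0 0;0 .8 0 0 0;-.1 .8 0 0 0;-.1 .8 0 0 0';python3 -m handwheel '-.1 .8 0 0 0;-.04 .8 0 0 0;0 .7 0 0 0;0 .1 0 0 0;0 0 0 0 0;0 0 0 0 0'
cat > low.py <<'E'
from h import *
i=camera_info("top");p,d=camera("top");S=cloud("top",d,i).reshape(-1,3)
for x,y in((662,163),(465,313),(482,-352),(660,-171)):
    q=S[(abs(S[:,2]-29)<4)&(np.hypot(S[:,0]-x,S[:,1]-y)<60)]
    if len(q)>20: print(len(q),q.mean(0),cv2.minAreaRect(q[:,:2].astype(np.float32)))
E
python3 low.py;python3 look.py 470 87 26
```

```text
clock: 23.0
eef_pos: [484.2, -350.1, 83.9]
eef_rot: [-3.141, 0.0, 0.098]
wrist_force: [0.4, 0.1, -0.1]
finger_gap: 93.9
finger_force: 0.0
clock: 24.0
eef_pos: [476.1, -12.7, 147.3]
eef_rot: [3.141, -0.001, 0.098]
wrist_force: [-0.7, -0.1, 1.0]
finger_gap: 93.9
finger_force: 0.0
clock: 24.5
eef_pos: [470.8, 81.4, 147.0]
eef_rot: [3.141, -0.0, 0.098]
wrist_force: [0.8, -0.0, 0.8]
finger_gap: 93.7
finger_force: 0.0
200 [662.28970168 162.63712549  29.02565437] ((662.1846313476562, 162.68582153320312), (30.098350524902344, 29.693815231323242), 2.43255877494812)
557 [464.23876897 312.23133391  29.04860808] ((464.0804138183594, 313.0543212890625), (46.45817565917969, 46.7513427734375), 34.66691970825195)
817 [ 481.83120648 -351.03010019   29.25030604] ((482.7533874511719, -351.0536804199219), (59.60600662231445, 59.20956039428711), 89.2807846069336)
wrist 26.0 4930 25.8 [469.   85.3 109.6  38.    5.3]
top 26.0 23 26.0 [413.3  89.8   4.7  16.1   7.9]
```

Three weights are placed within 1–2 mm. Bar at (469,85.3), 5.3°. Gripping it across its width.

```bash
python3 -m handwheel '-.04 .1 -.6 0 .2;0 0 -.6 0 .2;0 0 -.6 0 .2;0 0 -.6 0 .2;0 0 -.6 0 .2;0 0 -.3 0 .2;0 0 -.15 0 .2;0 0 -.03 0 .2;0 0 0 0 .2;0 0 0 0 .2;0 0 0 0 .7;0 0 0 0 .7' 50;python3 -m handwheel '0 0 0 0 .7;0 0 0 0 .7;0 0 0 0 .7;0 0 0 0 .7;0 0 0 0 .7;0 0 0 0 .7;0 0 0 0 .7;0 0 0 0 .7;0 0 0 0 .7;0 0 0 0 .7'
```

```text
clock: 25.65
eef_pos: [469.6, 85.7, 8.2]
eef_rot: [-3.142, -0.001, 0.098]
wrist_force: [0.0, 0.3, 0.1]
finger_gap: 65.4
finger_force: 0.0
clock: 26.48
eef_pos: [469.2, 85.8, 7.5]
eef_rot: [-3.142, -0.0, 0.098]
wrist_force: [-0.1, 1.0, 4.4]
finger_gap: 37.6
finger_force: 50.0
```

```bash
python3 -m handwheel '0 0 .2 0 .7;0 0 .5 0 .7;0 0 .6 0 .7;0 0 .6 0 .7;0 0 .6 0 .7;.15 -.2 .5 .5 .7;.3 -.4 .3 .9 .7;.3 -.4 0 .9 .7;.3 -.4 0 .9 .7;.3 -.4 0 .9 .7;.3 -.4 0 .9 .7;.3 -.4 0 .9 .7';python3 -m handwheel '.3 -.4 0 .9 .7;.3 -.4 0 .9 .7;.3 -.4 0 .9 .7;.3 -.4 0 .9 .7;.3 -.4 0 .9 .7;.3 -.4 0 .9 .7;.3 -.4 0 .9 .7;.3 -.4 0 .9 .7;.3 -.4 0 .9 .7;.16 -.21 0 .9 .7;0 0 0 0 .7;0 0 0 0 .7'; python3 boards.py pics/w5.png | grep -A12 -B1 -E '6[0-9]{2}\.. +-1[0-9]{2}' | head -20
```

```text
clock: 27.48
eef_pos: [547.1, -19.2, 139.1]
eef_rot: [-3.141, 0.001, 0.617]
wrist_force: [0.2, 0.6, -5.8]
finger_gap: 37.4
finger_force: 50.0
clock: 28.48
eef_pos: [660.9, -170.7, 138.4]
eef_rot: [-3.139, -0.0, 1.396]
wrist_force: [0.1, 0.9, -7.7]
finger_gap: 37.6
finger_force: 50.0
  hole [[616. 284.]] [ 942.8 -278.4] 8.5
board [[334. 254.]] [ 657.7 -194.2  249.1  130.4   80.9]
  hole [[368. 301.]] [ 695.7 -252.5] 14.5
  hole [[368. 286.]] [ 698.5 -236.4] 9.0
  hole [[375. 282.]] [ 705.1 -233.7] 26.5
  hole [[362. 274.]] [ 693.4 -223.6] 13.0
  hole [[283. 202.]] [ 632.3 -140.6] 9.5
  hole [[294. 188.]] [ 644.6 -129.6] 35.0
  hole [[262. 140.]] [624.9 -83.5] 11.0
  hole [[305. 117.]] [665.8 -70.9] 26.0
  hole [[285. 117.]] [648.9 -67.9] 49.5
  hole [[329. 116.]] [686.4 -73.7] 71.0
board [[200.  35.]] [592.3   6.1  39.8  53.   30.5]
  hole [[216.  49.]] [603.3  -5. ] 275.0
board [[634.  67.]] [947.4 -79.1  11.7 106.5   2.9]
board [[458.  84.]] [ 7.986e+02 -7.070e+01  2.990e+01  1.402e+02  1.000e-01]
```

View pics/w5.png

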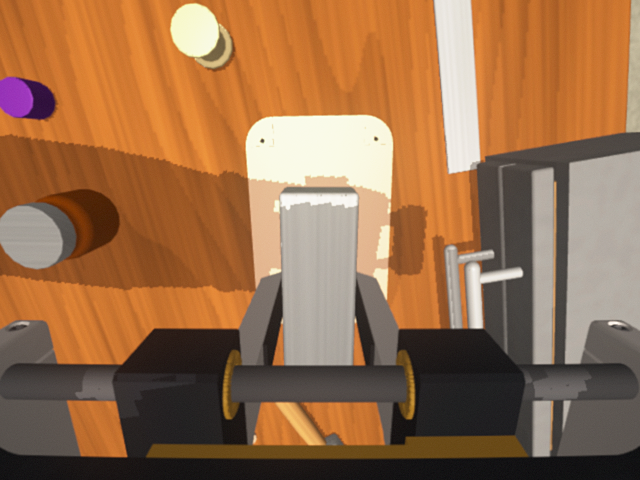

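The bar is held at (318,275), square and centred over the flap board, whose edges are at columns 247–392. The cabinet handle at (450,290) is clear. Lowering.

```bash
python3 -m handwheel '.01 .01 -.3 .1 .7;0 0 -.6 0 .7;0 0 -.6 0 .7;0 0 -.6 0 .7;0 0 -.5 0 .7;0 0 -.3 0 .7;0 0 -.15 0 .7;0 0 -.08 0 .7;0 0 0 0 .7;0 0 0 0 .7;0 0 0 0 .7'
```

```text
clock: 29.45
eef_pos: [662.6, -170.4, 15.6]
eef_rot: [3.14, 0.0, 1.407]
wrist_force: [0.0, 0.2, -6.3]
finger_gap: 37.5
finger_force: 50.0
```

```bash
python3 -m handwheel '0 0 -.07 0 .7;0 0 -.05 0 .7;0 0 0 0 .7;0 0 0 0 .7'
```

```text
clock: 29.78
eef_pos: [662.4, -170.4, 10.5]
eef_rot: [3.14, 0.0, 1.407]
wrist_force: [-3.2, 0.8, 5.0]
finger_gap: 37.6
finger_force: 50.0
```

```bash
python3 -m handwheel '0 0 0 0 .55;0 0 0 0 .5;0 0 0 0 .4;0 0 0 0 .3;0 0 0 0 .2;0 0 0 0 .2;0 0 0 0 .2;0 0 0 0 .2;0 0 .2 0 .2;0 0 .5 0 .2;0 0 .6 0 .2;0 0 .6 0 .2';python3 -m handwheel '0 0 .6 0 .2;-.3 0 .6 0 .2;-.6 0 0 0 .2;-.6 0 0 0 .2;-.6 0 0 0 .2;-.6 0 0 0 .2;-.6 0 0 0 .2;-.6 0 0 0 .2;0 0 0 0 .2;0 0 0 0 .2;0 0 0 0 .2;0 0 0 0 .2'; python3 low.py
python3 - <<'E'
from h import *
p,d=camera("scene");cv2.imwrite("pics/s9.png",p[:,:,::-1])
E
```

```text
clock: 30.78
eef_pos: [661.8, -170.2, 86.7]
eef_rot: [-3.141, -0.0, 1.407]
wrist_force: [0.0, 0.1, 1.1]
finger_gap: 75.6
finger_force: 0.0
clock: 31.78
eef_pos: [506.8, -170.3, 133.7]
eef_rot: [3.141, 0.0, 1.407]
wrist_force: [0.5, -0.2, -0.1]
finger_gap: 75.2
finger_force: 0.0
203 [662.19151798 162.55284049  28.90387192] ((662.2706298828125, 162.37594604492188), (30.40342903137207, 30.403167724609375), 33.00609588623047)
554 [464.24716151 312.39509481  29.10084243] ((464.544921875, 312.6739807128906), (45.98623275756836, 46.526947021484375), 34.551849365234375)
1016 [ 661.39416855 -167.25220887   29.01779955] ((660.6165771484375, -170.45843505859375), (109.08650970458984, 38.47084426879883), 80.63447570800781)
```

View pics/s9.png

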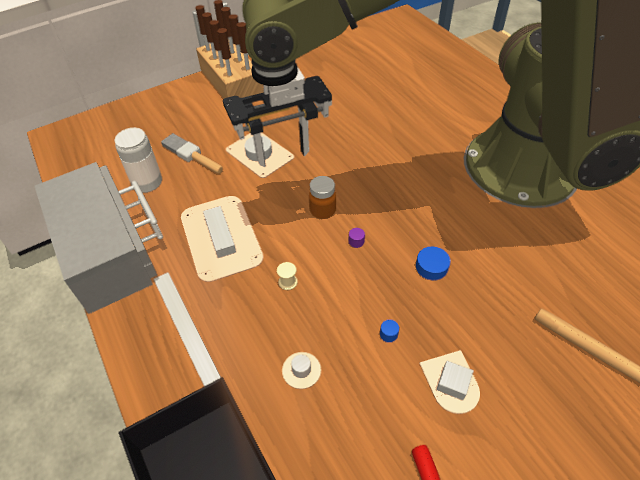

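All four weights rest on their boards: slug (301,367), square (455,378), disc (258,150), bar (219,231). The jar still stands at (322,196), and the arm is clear of everything.

```bash
python3 -c "
from cell import *
print(sign_off())"
```

```text
the job is handed in; nothing more can be done
None
```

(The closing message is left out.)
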